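# Set the plating unit's thumbwheel to 4

## Task

On the plating power unit, the grey box with the round meter on its top, roll the black knurled thumbwheel until the digit 4 sits centred in the little window beside it, then let go. Leave the thumbwheel of the other grey box, the timer with the row of four keys, as it is.

Things in the scene. Friction and masses are not known exactly. Their poses are not given: they have to be found in the camera images.
- plater_hub (a point): Centre of the plating unit's wheel, with the box's axes: x away from the robot, y the axle, z up. Wheel upright in a slot in the box top: black, 76 mm across, 18 mm wide, knurled edge; centre 65 mm above bench, box top 75 mm, so 28 mm stands out. Sides free: bare flat top for 46 mm to +y (box edge), 37 mm to -y (hood). Turns in place.
- plater_window (a point): Middle of the digit window, 58 mm to -y of the wheel, in a dark steel hood 76 (x) x 24 (y) mm, roof 102 mm above bench. Below it a white drum on the wheel's axle shows black digits 0 to 7, 15 mm high, upright for a reader on the robot's side; a white tick on each side marks the middle. Grey fixed box, 130 x 200 x 75 mm, with a round 60 mm meter and two brass posts beyond the window.
- plater_wheel (a joint): Turn of the plating unit's wheel, rad, 0.785 per digit: 0 shows digit 0 centred, 3.142 shows 4. Grows as the wheel's crown rolls to +x (away from the robot), bringing higher digits. Starts between 2 and 3.5 digits. Light even drag (0.08 N m, 2 N at the rim), no detents or spring; stays where left. Stops at -0.3 and 5.8.
- timer_rim (a point): Point on the edge of the timer's wheel, 36 mm from its axle; moves with that wheel, which must stay as it is. The timer is a second fixed grey box of the same size with the same wheel, hood and window, but four grey keys in a row in place of the round meter. Which box stands left and which right varies.

How it is judged (in metres and radians):
At the end, for the whole second after the job is handed in: The plating unit's wheel is at rest at 3.14 rad within 0.21 rad (12 degrees), so that 4 is centred in its window, and the rim of the timer's wheel is within 8 mm of where it was (value of joint plater_wheel between 2.93 and 3.35 rad and velocity of joint plater_wheel between -0.05 and 0.05 rad/s and distance of timer_rim from where it was at the start of the episode below 0.008 m); the robot touches nothing.
It fails at once if the timer's thumbwheel is turned (its rim by more than 8 mm) (distance of timer_rim from where it was at the start of the episode above 0.008 m).
It also fails if it takes over 32 s, if anything falls off the work surface, if the arm or the gripper's body presses on something with over 40 N, if the wrist force passes 120 N, or if a joint passes its speed limit or range.

## Robot

A 7-joint arm with a two-finger parallel gripper is mounted at the origin on the work surface. World frame = base frame: x ahead of the robot, y to its left, z up, the work surface at z = 0. Lengths are in mm, angles in rad, forces in N, time in s.
With the tool pointing down it reaches from about 425 to 875 mm from the base axis. Payload 9.9 kg.
Tool frame: the origin (TCP) lies midway between the tips of the shut fingers; the grasp point (between the pads) lies 19 mm behind it (r.grip_point_offset is the distance from the TCP to the grasp point, in mm); z points along the fingers, y is the line along which they close (so a half turn about z gives the same grasp; the last joint's range is limited). The gripper opens to 85 mm and grips with 20 to 120 N. Pads are 22 mm wide; open, the fingers measure 114 mm over their backs; the gripper's body (76 mm by 85 mm) begins 54 mm behind the grasp point. The pads swing forward as they close: fully open they stand 13 mm farther back than shut.
Start: joints at [-1.212, 0.576, 0.025, 1.437, -0.015, 1.129, -0.057], TCP at [289.211, 609.906, 231.289] pointing down, gripper open.
Joint ranges: [-2.76, 2.76], [-0.34, 2.15], [-1.52, 1.57], [0.19, 2.46], [-1.09, 4.23], [0.17, 1.99], [-2.82, 2.82]. Speed limits (rad/s): [2.22, 2.22, 3.01, 3.01, 3.14, 3.14, 3.14].

## Interface

Orientations are given as a unit quaternion [x, y, z, w].
In Python, from bench import r gives the robot as it stands. The module is installed in compiled form; this text tells all that it offers.
- The arm moves only by the shell command python3 -m creep 'ROWS' [FORCE]. ROWS is a JSON object of lists of equal length, an entry for each row: "delta_pos": the shift along the world's x, y, z normalised to -1 to 1, where 1 is 4 cm, a list of three; "delta_rot": the turn, a rotation vector about the world's x, y, z normalised to -1 to 1, where 1 is 0.12 rad, a list of three; "gripper": the opening, from 0 (shut) to 1 (fully open). A call has 1 to 12 rows; each row shifts and turns the commanded pose from where the row before left it; what a row does not reach is not made up. A row lasts 1/12 s, in which the tool goes at most 41.7 mm and 7.16 degrees, less where a joint would pass 70% of its speed; a pose out of reach is approached as far as the arm can. A call with a number of a shift or a turn outside -1 to 1 is refused whole. A call with a gripper value outside its range is refused whole. The fingers move at their own pace and stop on an object; FORCE is the grip in N (left out, the last holds). Time passes only in rows, so rows that do not move let the fingers close. It gives the time, the measured TCP pose, the force, the opening and the grip force at its end, in the units of the state.
- r.state(): the state, without advancing time (a new reading comes with each control period).
- r.read_camera(name): name is "scene" or "top"; returns a dict with "frame" (480x640x3 uint8, blue, green, red), "fx", "fy", "cx", "cy" (pixels), "rvec" (rotation vector, rad) and "tvec" (3), from world to camera coordinates, as OpenCV has them. Camera axes: x right, y down, z forward; pixel columns grow to the right and rows downward; lengths in mm; the calibration is good to about 2 mm. A picture is of the moment at which its call begins. There is no depth.
- r.close_job(): hands the job in; it is judged then, once.
The state is a dict: "clock": time; "joints": joint angles; "dq": joint speeds; "effort": joint torques, N m; "position": TCP position; "orientation": TCP orientation; "ft_force": force on the tool from outside, world axes, zero at the start; "moment": the same for the moment, N m; "grip_width": finger opening in mm; "finger_force": force on a finger pad.
Only numpy, scipy, OpenCV 4.12 (cv2) and the standard library are available. Lean on these libraries where they do the work, as an engineer would, in place of code of your own. Each camera call takes 0.05 s, during which the arm holds its last target. There are 200 camera calls.

## Working session

There is one attempt and no reset: what is moved stays moved. The work goes in short steps, Python scripts to look and compute and a shell command to move; the robot and the scene stay as the last step left them, time stands still between calls to the robot, and variables do not carry over. Pictures are saved under pics/ and viewed, at most 10 in all, crops included, and the job is handed in when it is done.

```bash
mkdir -p pics; cat > h.py <<'E'
import numpy as np, cv2
def ray(c,u,v,z):
    R=cv2.Rodrigues(np.array(c["rvec"],float))[0];t=np.array(c["tvec"],float).ravel()
    o=-R.T@t;d=R.T@np.array([(u-c["cx"])/c["fx"],(v-c["cy"])/c["fy"],1]);return o+d*(z-o[2])/d[2]
def proj(c,P):
    K=np.array([[c["fx"],0,c["cx"]],[0,c["fy"],c["cy"]],[0,0,1.]])
    return cv2.projectPoints(np.array(P,float).reshape(-1,1,3),np.array(c["rvec"],float),np.array(c["tvec"],float),K,None)[0].reshape(-1,2)
E
python3 - <<'E'
from bench import r
import cv2,pickle
for n in("scene","top"):
    c=r.read_camera(n);cv2.imwrite(f"pics/{n}1.png",c["frame"]);pickle.dump(c,open(n+".pkl","wb"))
s=r.state();print(s["position"],s["orientation"],s["clock"])
E
```

```text
[289.02582865 609.51418196 230.5123323 ] [ 2.19577527e-01  9.75594748e-01 -7.60069665e-04 -1.37276769e-04] 0.1
```

View pics/top1.png

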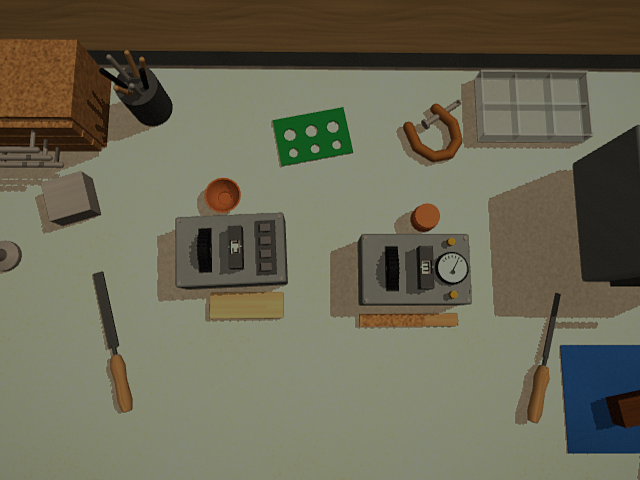

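View pics/scene1.png

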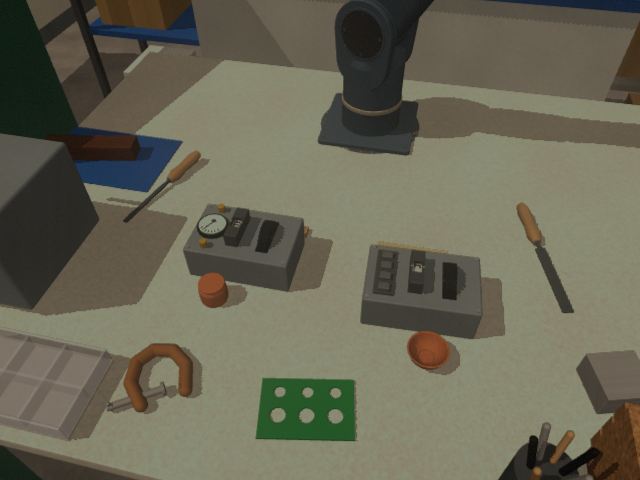

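Top view: the plater is the right box, with its wheel at about (392,268), window at (426,268) and meter at (452,268). The timer is the left box, with its wheel at (205,250). Next I'll measure the plater and enlarge the window.

```bash
python3 - <<'E'
import pickle,cv2,numpy as np
from h import *
np.set_printoptions(precision=1,suppress=True)
c=pickle.load(open("top.pkl","rb"))
for u,v in[(360,235),(470,235),(471,305),(359,304)]:print("box",ray(c,u,v,75))
for u,v in[(177,217),(284,213),(286,286),(178,288)]:print("timer",ray(c,u,v,75))
print("wheel top",ray(c,392,268,95),"win",ray(c,426,267,100))
f=c["frame"][225:315,350:480]
cv2.imwrite("pics/crop1.png",cv2.resize(f,None,fx=6,fy=6,interpolation=cv2.INTER_CUBIC))
R=cv2.Rodrigues(np.array(c["rvec"]))[0];print("cam",-R.T@np.array(c["tvec"]).ravel())
E
```

```text
box [580.5 -58.7  75. ]
box [ 581.4 -261.6   75. ]
box [ 453.4 -257.6   75. ]
box [454.6 -55.5  75. ]
timer [612.6 277.8  75. ]
timer [621.1  81.3  75. ]
timer [486.5  76.   75. ]
timer [482.4 270.   75. ]
wheel top [ 517.7 -113.    95. ] win [ 519.2 -172.5  100. ]
cam [427.9  30.3 950.9]
```

View pics/crop1.png

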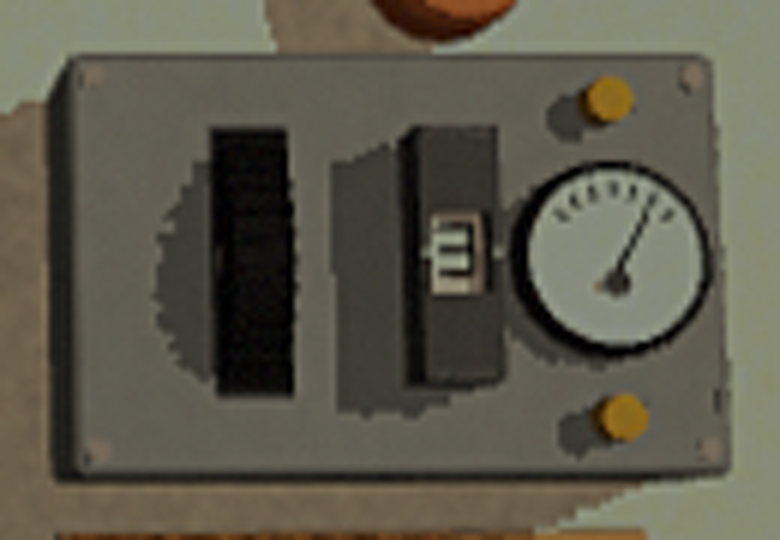

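The plater window shows a 3, near-centred between its ticks. The hub comes out at about (517.5, -113, 65), and the box size measures 127 x 202 mm against the given 130 x 200. I'll pinch the wheel by its sides and swing the tool about the axle. First the transit, while zooming in on the digit.

```bash
python3 -m creep '{"delta_pos":[[0.24,-0.75,0],[0.24,-0.75,0],[0.24,-0.75,0],[0.24,-0.75,0],[0.24,-0.75,0],[0.24,-0.75,0],[0.24,-0.75,0],[0.24,-0.75,0],[0.24,-0.75,0],[0.24,-0.75,0],[0.24,-0.75,0],[0.24,-0.75,0]],"delta_rot":[[0,0,0.31],[0,0,0.31],[0,0,0.31],[0,0,0.31],[0,0,0.31],[0,0,0.31],[0,0,0.31],[0,0,0.31],[0,0,0.31],[0,0,0.31],[0,0,0.31],[0,0,0.31]],"gripper":[0.53,0.53,0.53,0.53,0.53,0.53,0.53,0.53,0.53,0.53,0.53,0.53]}' 40
python3 - <<'E'
import pickle,cv2
c=pickle.load(open("top.pkl","rb"))
a=cv2.resize(c["frame"][250:285,412:440],None,fx=16,fy=16,interpolation=cv2.INTER_CUBIC)
cv2.imwrite("pics/crop2.png",cv2.convertScaleAbs(a,alpha=1.3))
E
```

```text
clock: 1.1
position: [404.5, 248.2, 231.1]
orientation: [-0.003, 1.0, -0.0, -0.0]
ft_force: [0.8, -0.2, 0.6]
grip_width: 45.1
finger_force: 0.0
```

View pics/crop2.png

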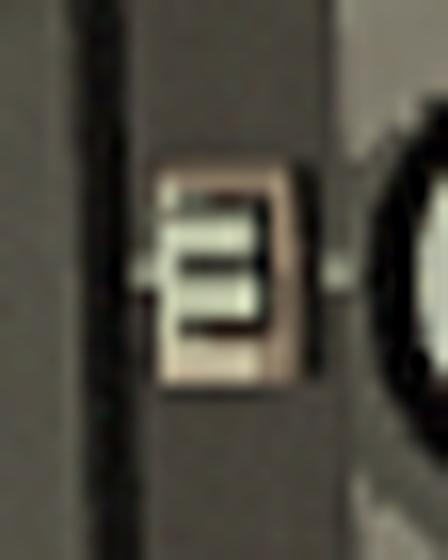

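The enlarged crop shows the 3's middle bar at row 265 and the ticks at row 274. Allowing for parallax, the wheel sits about 0.05 rad past 3 (≈2.40 rad), so I need a roll of about +0.74 rad, from tilt -0.37 to +0.37.

```bash
python3 -m creep '{"delta_pos":[[0.16,-0.75,0],[0.16,-0.75,0],[0.16,-0.75,0],[0.16,-0.75,0],[0.16,-0.75,0],[0.16,-0.75,0],[0.16,-0.75,-0.3],[0.16,-0.75,-0.3],[0.16,-0.75,-0.3],[0.16,-0.75,-0.3],[0.16,-0.75,-0.3],[0.16,-0.75,-0.3]],"delta_rot":[[0,0,0],[0,0,0],[0,0,0],[0,0,0],[0,0,0],[0,0,0],[0,-0.51,0],[0,-0.51,0],[0,-0.51,0],[0,-0.51,0],[0,-0.51,0],[0,-0.51,0]],"gripper":[0.53,0.53,0.53,0.53,0.53,0.53,0.53,0.53,0.53,0.53,0.53,0.53]}'
python3 -m creep '{"delta_pos":[[0,0,0],[0,0,0],[0,0,0]],"delta_rot":[[0,0,0],[0,0,0],[0,0,0]],"gripper":[0.53,0.53,0.53]}'
python3 - <<'E'
from bench import r
import cv2,numpy as np
from h import *
from scipy.spatial.transform import Rotation as Ro
s=r.state();R=Ro.from_quat(s["orientation"]).as_matrix();print(R.round(3))
up=-R[:,2];hub=np.array([517.5,-113,65])
t=hub+22*up;print("tilt",np.arctan2(up[0],up[2]),"target",t,"units",(t-s["position"])/40)
c=r.read_camera("scene");f=c["frame"][130:330,150:350];cv2.imwrite("pics/s2.png",cv2.resize(f,None,fx=3,fy=3))
E
```

```text
clock: 2.1
position: [479.2, -104.2, 161.4]
orientation: [-0.002, 0.984, -0.001, 0.176]
ft_force: [0.1, 1.4, -1.3]
grip_width: 45.2
finger_force: 0.0
clock: 2.35
position: [480.0, -101.7, 162.0]
orientation: [-0.002, 0.985, 0.001, 0.174]
ft_force: [-0.3, 0.8, 0.7]
grip_width: 45.5
finger_force: 0.0
[[-0.939 -0.004  0.344]
 [-0.003  1.     0.002]
 [-0.344  0.001 -0.939]]
tilt -0.3506967284716027 target [ 509.94187399 -113.05386373   85.6608768 ] units [ 0.74978671 -0.2844754  -1.90935343]
```

View pics/s2.png

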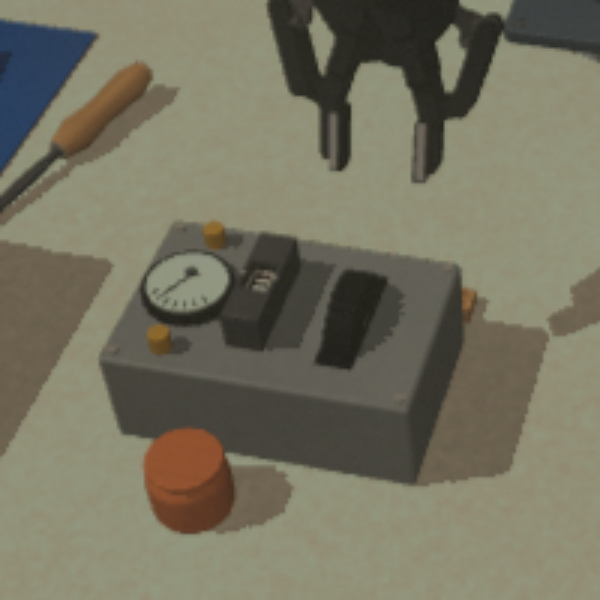

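The fingers hang open above and robot-side of the plater wheel, clear of everything. First I'll shift y, then descend along the tilted axis.

```bash
python3 -m creep '{"delta_pos":[[0,-0.14,0],[0,-0.14,0],[0,0,0],[0.125,0,-0.318],[0.125,0,-0.318],[0.125,0,-0.318],[0.125,0,-0.318],[0.125,0,-0.318],[0.125,0,-0.318],[0,0,0],[0,0,0]],"delta_rot":[[0,-0.08,0],[0,-0.08,0],[0,0,0],[0,0,0],[0,0,0],[0,0,0],[0,0,0],[0,0,0],[0,0,0],[0,0,0],[0,0,0]],"gripper":[0.53,0.53,0.53,0.53,0.53,0.53,0.53,0.53,0.53,0.53,0.53]}'
python3 - <<'E'
from bench import r
import cv2,numpy as np
from scipy.spatial.transform import Rotation as Ro
s=r.state();up=-Ro.from_quat(s["orientation"]).as_matrix()[:,2];hub=np.array([517.5,-113,65])
print("tilt",np.arctan2(up[0],up[2]),"err",s["position"]-hub-22*up)
c=r.read_camera("scene");f=c["frame"][130:330,150:350];cv2.imwrite("pics/s3.png",cv2.resize(f,None,fx=3,fy=3))
E
```

```text
clock: 3.32
position: [505.9, -107.2, 112.0]
orientation: [-0.001, 0.985, 0.007, 0.174]
ft_force: [-0.6, 0.1, 0.1]
grip_width: 45.3
finger_force: 0.0
tilt -0.350680712891318 err [-4.07085884  6.14271131 26.38049696]
```

View pics/s3.png

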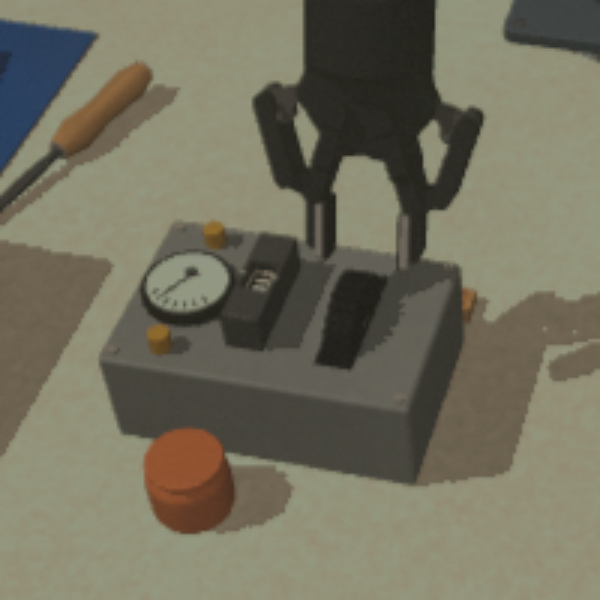

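The descent fell short (z 112 instead of 86), with no contact force. I'll check the joints against their limits.

```bash
python3 - <<'E'
from bench import r
s=r.state();print(s["joints"].round(3) if hasattr(s["joints"],"round") else s["joints"],s["dq"],s["ft_force"])
E
python3 -m creep '{"delta_pos":[[0,-0.05,-0.1],[0,0,-0.1],[0,0,0]],"delta_rot":[[0,0,0],[0,0,0],[0,0,0]],"gripper":[0.53,0.53,0.53]}'
python3 -c "
from bench import r
print(r.state()['joints'])"
```

```text
[ 0.033  0.413  0.186  2.309 -1.087  0.172  2.817] [ 0.01513773 -0.01375883  0.00453481  0.01184361  0.00222259 -0.00174779
 -0.00064506] [-0.33986931  0.03693516 -0.49220658]
clock: 3.62
position: [506.8, -110.1, 107.8]
orientation: [0.001, 0.985, 0.006, 0.171]
ft_force: [0.4, -0.1, -0.0]
grip_width: 45.3
finger_force: 0.0
[ 0.04046056  0.42465185  0.18246664  2.30400214 -1.08618949  0.17214465
  2.81692834]
```

The wrist joints are at their limits because of the backward lean. I'll go upright instead and use a single forward stroke, tilt 0 to about 0.74, gripping farther out at radius ~29 mm so the tips clear the box top.

```bash
python3 -m creep '{"delta_pos":[[0,0,0.4],[0,0,0.2],[0.07,0,0],[0.07,0,0],[0.07,0,0],[0.06,0,0],[0,0,0],[0,0,0]],"delta_rot":[[0,0.3,0],[0,0.5,0],[0,0.5,0],[0,0.5,0],[0,0.5,0],[0,0.5,0],[0,0,0],[0,0,0]],"gripper":[0.53,0.53,0.53,0.53,0.53,0.53,0.53,0.53]}'
cat > st.py <<'E'
from bench import r
import numpy as np
from scipy.spatial.transform import Rotation as Ro
np.set_printoptions(precision=3,suppress=True)
s=r.state();M=Ro.from_quat(s["orientation"]).as_matrix();up=-M[:,2];hub=np.array([517.5,-113,65])
d=np.array(s["position"])-hub
print("q",np.array(s["joints"]));print("tilt",np.arctan2(up[0],up[2]),"up",up,"toolx",M[:,0],"rel hub",d,"radial",d@up,"ft",np.array(s["ft_force"]),"w",s["grip_width"],s["finger_force"])
E
python3 st.py
```

```text
clock: 4.28
position: [518.9, -109.2, 125.4]
orientation: [0.001, 1.0, 0.007, 0.012]
ft_force: [-0.7, -0.1, 0.4]
grip_width: 45.5
finger_force: 0.0
q [-0.346  0.596  0.744  1.985 -0.608  0.772  2.329]
tilt -0.02329325437993013 up [-0.023 -0.014  1.   ] toolx [-1.     0.002 -0.023] rel hub [ 1.45   3.779 60.359] radial 60.250186661526044 ft [-0.728 -0.112  0.406] w 45.53709126107879 0.0
```

Joints are comfortable again. Descend and close on the wheel.

```bash
python3 -m creep '{"delta_pos":[[-0.05,-0.09,0],[0,0,-0.2],[0,0,-0.2],[0,0,-0.2],[0,0,-0.19],[0,0,0],[0,0,0],[0,0,0],[0,0,0],[0,0,0],[0,0,0]],"delta_rot":[[-0.12,0,0],[0,0,0],[0,0,0],[0,0,0],[0,0,0],[0,0,0],[0,0,0],[0,0,0],[0,0,0],[0,0,0],[0,0,0]],"gripper":[0.53,0.53,0.53,0.53,0.53,0.53,0.4,0.3,0.2,0.1,0.1]}' 30
python3 st.py
```

```text
clock: 5.2
position: [516.8, -114.8, 94.8]
orientation: [0.002, 1.0, -0.001, 0.012]
ft_force: [-0.6, -6.4, -1.1]
grip_width: 16.7
finger_force: 30.2
q [-0.318  0.634  0.704  2.02  -0.65   0.694  2.367]
tilt -0.02377607071844872 up [-0.024  0.003  1.   ] toolx [-1.     0.004 -0.024] rel hub [-0.695 -1.768 29.773] radial 29.776665315310932 ft [-0.629 -6.375 -1.084] w 16.662764406427584 30.15899185091257
```

Gripped at 16.7 mm with 30 N. Now I'll roll by 0.74 rad about the hub.

```bash
python3 -m creep '{"delta_pos":[[0.069,0,-0.002],[0.068,0,-0.008],[0.067,0,-0.014],[0.066,0,-0.020],[0.064,0,-0.026],[0.061,0,-0.032],[0.058,0,-0.038],[0.054,0,-0.043],[0,0,0],[0,0,0],[0,0,0],[0,0,0]],"delta_rot":[[0,0.77,0],[0,0.77,0],[0,0.77,0],[0,0.77,0],[0,0.77,0],[0,0.77,0],[0,0.77,0],[0,0.77,0],[0,0,0],[0,0,0],[0,0,0],[0,0,0]],"gripper":[0.1,0.1,0.1,0.1,0.1,0.1,0.1,0.1,0.1,0.1,0.1,0.1]}'
python3 st.py
python3 - <<'E'
from bench import r
import cv2,numpy as np
a,b=r.read_camera("top")["frame"][245:290,380:440],r.read_camera("scene")["frame"][195:260,200:300]
cv2.imwrite("pics/p4.png",np.hstack([cv2.resize(a,(400,300),interpolation=3),cv2.resize(b,(400,300),interpolation=3)]))
E
```

```text
clock: 6.2
position: [537.6, -114.7, 87.3]
orientation: [0.001, 0.937, -0.002, -0.35]
ft_force: [1.9, -6.8, 1.0]
grip_width: 16.7
finger_force: 36.1
q [-0.239  1.081  0.737  1.321 -0.367  1.635  2.093]
tilt 0.7149749490152505 up [0.656 0.003 0.755] toolx [-0.755  0.004  0.656] rel hub [20.103 -1.725 22.282] radial 29.999196440364628 ft [ 1.864 -6.778  1.011] w 16.689658172841103 36.13481009379029
```

View pics/p4.png

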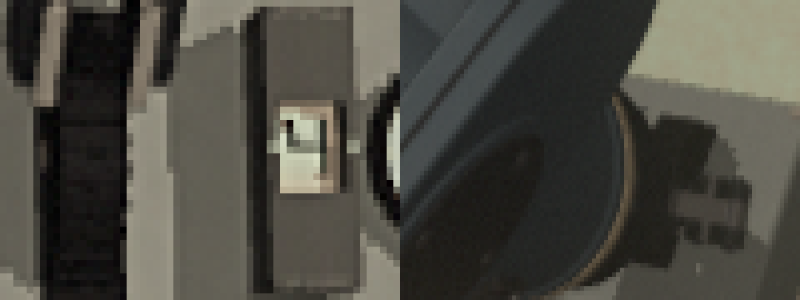

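The window now shows 4, spanning rows 120–178 (centre 149) with the ticks at row 147, so it is centred. I'll release, retreat along the tool axis and verify.

```bash
python3 -m creep '{"delta_pos":[[0,0,0],[0,0,0],[0,0,0],[0,0,0],[0,0,0],[0.25,0,0.3],[0.25,0,0.3],[0.25,0,0.3],[0.25,0,0.3],[0.3,0,0.6],[0.3,0,0.6],[0,0,0.6]],"delta_rot":[[0,0,0],[0,0,0],[0,0,0],[0,0,0],[0,0,0],[0,0,0],[0,0,0],[0,0,0],[0,0,0],[0,0,0],[0,0,0],[0,0,0]],"gripper":[0.3,0.5,0.5,0.5,0.5,0.5,0.5,0.5,0.5,0.5,0.5,0.5]}'
python3 -m creep '{"delta_pos":[[0,0,0.3],[0,0,0],[0,0,0],[0,0,0]],"delta_rot":[[0,0,0],[0,0,0],[0,0,0],[0,0,0]],"gripper":[0.5,0.5,0.5,0.5]}'
python3 - <<'E'
from bench import r
import cv2,numpy as np
f=r.read_camera("top")["frame"]
a=f[250:285,412:440];b=f[200:320,150:480]
A=cv2.resize(a,(448,560),interpolation=3);cv2.imwrite("pics/p5.png",cv2.convertScaleAbs(A,alpha=1.3))
E
```

```text
clock: 7.3
position: [601.9, -112.4, 207.2]
orientation: [0.001, 0.936, -0.001, -0.351]
ft_force: [1.4, -0.4, 0.1]
grip_width: 43.0
finger_force: 0.0
clock: 7.63
position: [600.5, -112.5, 218.0]
orientation: [0.001, 0.936, 0.0, -0.351]
ft_force: [1.6, 0.8, 0.1]
grip_width: 43.0
finger_force: 0.0
```

View pics/p5.png

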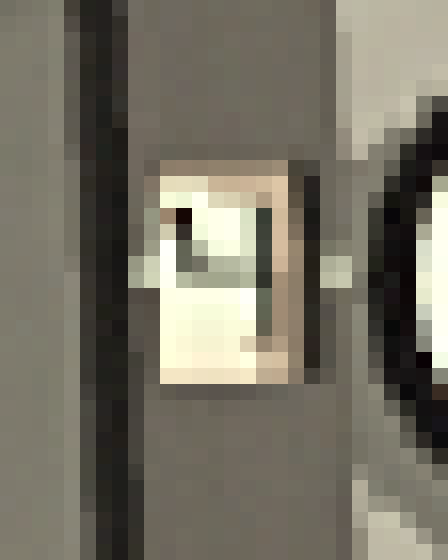

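The 4 spans rows 208–336 (centre 272), level with the ticks at 272, and the arm is clear. Handing in.

```bash
python3 -c "
from bench import r
print(r.close_job())"
```

```text
the job is handed in; nothing more can be done
None
```

I rolled the plating unit's thumbwheel until 4 sat centred in its window (level with the ticks in the last picture), released it, left the timer's wheel alone, and handed the job in at about 8 s; no verdict was returned.

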